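# Set the stop of a cheese portioning guide and hold the block in its corner for the cut

### The job

Set up the cheese portioning guide for its next cut: swing the stop's clamp lever loose, slide the stop along the fence until its left face stands on the long engraved line beside the knife slit, and swing the lever tight again. Then stand the block of hard cheese on the deck, lengthwise along the fence, push it home into the corner so that it bears on the fence and on the stop at the same time, and finish still holding it pressed there with the fingers: do not let go. Leave the honey jar, pepper mill and tumbler undisturbed.

Things in the scene. Friction and masses are not known exactly. Their poses are not given: they have to be found in the camera images.
- guide: portioning guide, heavy, fixed: a wooden deck 165 x 330 mm, its top 24 mm above the table, with the fence along its far side. Origin: centre of its underside, on the table; x points away from the worker, y left along the fence, z up. A 3 mm knife slit crosses deck and fence at y = +40 mm. The deck left of the stop is free for the cheese.
- fence: fixed aluminium bar on the deck's far side, 30 mm deep, 320 mm long, 28 mm high above the deck (top 52 mm above the table). Front face at x = +50 mm, back at +80 mm in the guide's frame. Origin and axes: the guide's. Short ticks of a 10 mm scale line its top; one long line, 30 mm right of the slit, crosses its whole top and front and runs 70 mm over the deck.
- mark (a point): a point on the long engraved line, on the top front edge of the fence: (50, 10, 52) mm in the guide's frame
- stop (a joint): position of the stop along the fence, m, 0 to 0.125, growing to the guide's +y (left). At 0.100 its left face stands on the long line; it starts to the right of that (smaller). Clamped, it holds against about 60 N along the fence; loose, it slides with about 2.5 N and stays where it is left.
- stop_face (a point): a point on the stop's left face (the one the cheese goes against), at the fence's top front edge; on the line when its y in the guide's frame is the mark's. The clamp lever's upright axis is 15 mm behind it (guide +x) and 20 mm to its right (guide -y).
- stop_plate: the stop: an upright aluminium plate, 8 mm thick, reaching 66 mm forward over the deck, 27 to 63 mm above the table, left face flat and square to the fence; carried by a black saddle (40 x 40 mm, top 66 mm above the table) astride the fence. Origin: on the lever's axis, 52 mm above the table; axes the guide's; left face at y = +20 mm.
- clamp (a joint): angle of the clamp lever, rad, 0 to 1.5, growing anticlockwise seen from above. 0: fully tight, lever points straight to the guide's front (-x). Loose from about 0.7 on; at 1.5 it points right along the fence (-y). It takes up to 0.2 N m to turn and stays where it is left.
- lever_grip (a point): where to take the clamp lever: on its round black arm (10 mm thick), 46 mm out from its upright axis, 92 mm above the table. The arm rises a little outward and ends 68 mm from the axis. Below is free space down to the stop plate (63 mm above the table) or the fence.
- cheese: block of hard cheese, pale yellow, tan rind on top and bottom, 44 mm wide (its x), 110 mm long (its y), 58 mm high, about 0.3 kg, standing loose on the 22 mm chopping board left of the guide, beside a knife. Origin: centre of its underside. Either end may go to the stop. Gripped over 28 mm above its underside, the fingers clear the fence.
- honey: honey jar with a dark lid, 61 x 63 x 90 mm; bystander, loose. Origin: centre of its underside
- pepper: turned dark-wood pepper mill, 58 x 58 x 170 mm; bystander, loose. Origin: centre of its underside
- glass: glass tumbler, 81 x 81 x 91 mm; bystander, loose. Origin: centre of its underside
Mind the look-alikes: they are no part of the job. What is shaped like the cheese but pink or purple is not meant.

How it is judged (in metres and radians):
On the way, in this order (a step that is already met when the one before it is completed fails the run):
1. the clamp lever is swung loose (value of joint clamp above 1 rad), for 0.1 s.
2. with the lever loose, the stop's face is slid to the long line (within 4 mm) (value of joint stop between 0.096 and 0.104 m and value of joint clamp above 0.7 rad), for 0.2 s.
3. the lever is swung tight again with the stop still on the line (value of joint stop between 0.096 and 0.104 m and value of joint clamp below 0.25 rad), for 0.2 s.
At the end, for the whole second after the job is handed in: Stop face on the long line within 4 mm, lever tight (below 0.25 rad). Cheese upright on the deck, in line with the fence (0.06 rad), its side against the fence and its end against the stop, pressing each with over 1 N and held still by the fingers (over 1 N) through the last second (all of step 3 and contact force between cheese and fence above 1 N and contact force between cheese and stop_plate above 1 N and contact force between the fingers and cheese above 1 N and angle between the y axis of cheese and the y axis of guide, either way round below 0.06 rad and angle between cheese's own z axis and vertical below 0.06 rad and z of cheese in the frame of guide between 0.02 and 0.028 m and x of cheese in the frame of guide between 0.023 and 0.033 m and y of cheese in the frame of guide between 0.057 and 0.073 m and linear speed of cheese below 0.02 m/s); the arm keeps its last pose, push and grip.
It fails at once if the honey jar is pushed more than 30 mm or tipped over (distance of honey from where it was at the start of the episode above 0.03 m or angle between honey's own z axis and vertical above 0.4 rad).
It fails at once if the pepper mill is pushed more than 30 mm or tipped over (distance of pepper from where it was at the start of the episode above 0.03 m or angle between pepper's own z axis and vertical above 0.4 rad).
It fails at once if the glass tumbler is pushed more than 30 mm or tipped over (distance of glass from where it was at the start of the episode above 0.03 m or angle between glass's own z axis and vertical above 0.4 rad).
It also fails if it takes over 67 s, if anything falls off the work surface, if the arm or the gripper's body presses on something with over 40 N, if the wrist force passes 120 N, or if a joint passes its speed limit or range.

### The arm

A 7-joint arm with a two-finger parallel gripper is mounted at the origin on a cart in front of the work surface, level with it; the furniture and walls round the work are solid. World frame = base frame: x ahead of the robot, y to its left, z up, the work surface at z = 0. Lengths are in mm, angles in rad, forces in N, time in s.
With the tool pointing down it reaches from about 400 to 875 mm from the base axis. Payload 4.4 kg.
Tool frame: the origin (TCP) lies at the very end of the fingers, on their centre line; the grasp point (between the pads) lies 19 mm behind it; z points along the fingers, y is the direction in which the jaws open and shut (so a half turn about z gives the same grasp; the last joint's range is limited). The gripper opens to 85 mm and grips with 20 to 120 N. Pads are 22 mm wide; open, the fingers measure 114 mm over their backs; the gripper's body (76 mm by 85 mm) begins 54 mm behind the grasp point. The pads swing forward as they close: fully open they stand 13 mm farther back than shut.
Start: joints at [-1.174, 0.628, 0.038, 1.517, -0.027, 0.996, -0.02], TCP at [290.175, 581.65, 200.913] pointing down, gripper open.
Joint ranges: [-3.06, 3.06], [-0.37, 2.12], [-1.25, 1.32], [0.18, 2.47], [-1.1, 4.24], [0.23, 1.98], [-2.94, 2.94]. Speed limits (rad/s): [2.57, 2.57, 3.14, 3.14, 3.14, 3.14, 3.14].

### API

Orientations are given as [roll, pitch, yaw] about the fixed x, y, z axes, in that order (R = Rz(yaw) Ry(pitch) Rx(roll)).
In Python, from cell import ctrl gives the robot as it stands.
- The arm moves only by the shell command python3 -m crank 'ROWS' [OPENING]. ROWS is JSON, a list that holds one entry, the list of rows, each a list of 6 numbers: the shift along the tool's x, y, z in units of 30 mm (1.0 is 30 mm), then the turn, a rotation vector about the tool's x, y, z in units of 6 degrees (1.0 is 6 degrees). In form: [[[tx, ty, tz, rx, ry, rz], ...]]. A call has 1 to 12 rows; each row shifts and turns the pose as measured when the row begins, along the tool's axes as they then stand; what a row does not reach is not made up. A row lasts 1/12 s, in which the tool goes at most 41.7 mm and 7.16 degrees, less where a joint would pass 70% of its speed; a pose out of reach is approached as far as the arm can. A call is refused whole if a number of a shift passes 1 or a number of a turn 1, either way. A call with a gripper value outside its range is refused whole. OPENING is the gripper command: -1 is fully open, 1 is shut, values between are in proportion, set as the call begins (- or left out, the last holds). The fingers move at their own pace and stop on an object; the grip force is fixed at half the most. Time passes only in rows, so rows that do not move let the fingers close. It gives the time, the measured TCP pose, the force and the opening at its end, in the units of the state.
- ctrl.read_state(): the state, without advancing time (a new reading comes with each control period).
- ctrl.get_image(name): name is "scene" or "top" or "wrist"; returns a dict with "color" (400x640x3 uint8, red, green, blue), "depth" (400x640 float32, mm along the optical axis (not along the pixel's ray), 0 where there is no reading), "camera_matrix" (3x3 intrinsics, pixels), "R" (3x3) and "t" (3): a world point X has camera coordinates R X + t. Camera axes: x right, y down, z forward; pixel columns grow to the right and rows downward; lengths in mm; the calibration is good to about 2 mm. The wrist camera is an equidistant fisheye: a pixel r from the principal point sees the ray r / f radians off the axis. A picture is of the moment at which its call begins.
- ctrl.finish_job(): hands the job in, once; it reports no verdict.
Trained networks look in a picture, given as the dict that the camera call returned (one of the last four; its "shot" number tells which), for a name from the list of things; names that differ only in an ending like _2 or _b are one class to them, and where a whole thing is asked for, a point or a joint stands for the part that bears it (a point fixed in the world has none). Each returns a list of dicts, best first, with "conf" (0 to 1); they miss things now and then, are a little off and sometimes report something else, mostly with a low value. They report only what shows in the picture. A call takes as long as a camera call. They do not tell look-alikes from the thing itself.
- ctrl.search_frame(query, picture): "extent" ([centre column, centre row, width, height] in pixels, round what is visible of it).
The state is a dict: "clock": time; "qpos": joint angles; "qd": joint speeds; "tau": joint torques, N m; "eef_pos": TCP position; "tool_rot": TCP orientation; "force": force on the tool from outside, world axes, zero at the start; "torque": the same for the moment, N m; "width": finger opening in mm.
Only numpy, scipy, OpenCV 4.12 (cv2) and the standard library are available. Lean on these libraries where they do the work, as an engineer would, in place of code of your own. Each camera call takes 0.05 s, during which the arm holds its last target. There are 200 camera calls.

## Working session

There is one attempt and no reset: what is moved stays moved. The work goes in short steps, Python scripts to look and compute and a shell command to move; the robot and the scene stay as the last step left them, time stands still between calls to the robot, and variables do not carry over. Pictures are saved under pics/ and viewed, about 8 in all and at most 12, crops included, and the job is handed in when it is done.

```bash
ls; mkdir -p pics; cat > h.py <<'E'
import numpy as np, cv2
from cell import ctrl
from scipy.spatial.transform import Rotation as Ro
def save(p,n,crop=None,s=1):
    c=p["color"][:,:,::-1]
    if crop: x0,y0,x1,y1=crop; c=c[y0:y1,x0:x1]
    cv2.imwrite(f"pics/{n}.png",cv2.resize(c,None,fx=s,fy=s,interpolation=cv2.INTER_CUBIC))
def cloud(p):
    K=np.array(p["camera_matrix"]);d=p["depth"];v,u=np.mgrid[:d.shape[0],:d.shape[1]]
    c=np.stack([(u-K[0,2])/K[0,0]*d,(v-K[1,2])/K[1,1]*d,d],-1)
    return (c-np.array(p["t"]))@np.array(p["R"])
def onplane(p,u,v,z):
    K=np.array(p["camera_matrix"]);R=np.array(p["R"]);t=np.array(p["t"])
    r=R.T@np.array([(u-K[0,2])/K[0,0],(v-K[1,2])/K[1,1],1]);o=-R.T@t
    return o+r*(z-o[2])/r[2]
E
python3 - <<'E'
from h import *
print(ctrl.read_state())
for n in("top","scene"):
    p=ctrl.get_image(n);save(p,n+"1",s=1.25);P=cloud(p)
    print(n,np.round(-np.array(p["R"]).T@p["t"]))
    for q in["guide","cheese","stop_plate","lever_grip","honey","pepper","glass"]:
        for r in ctrl.search_frame(q,p)[:3]:
            u,v,w,h=r["extent"];print(q,np.round(r["extent"]),round(r["conf"],2),np.round(P[int(v),int(u)]))
E
```

```text
pics
{'clock': 0.0, 'qpos': array([-1.17378652,  0.62933617,  0.03843626,  1.51838735, -0.02701708,
        0.99631338, -0.01998693]), 'qd': array([ 1.51196120e-03, -6.33184260e-04, -3.61960938e-04,  1.47278470e-04,
        9.27082414e-04,  4.31455186e-04,  6.85981063e-05]), 'tau': array([ 9.28581831e-04, -5.63385093e+01,  1.22673254e+00, -1.93446118e+01,
        1.10536566e-02,  1.07129026e-02, -2.10249533e-05]), 'eef_pos': array([289.85687507, 581.01172136, 199.98931986]), 'tool_rot': array([-3.13966607e+00,  7.78196061e-06,  2.67879080e+00]), 'force': array([ 0.93014129,  0.58611688, -0.51975915]), 'torque': array([-0.00453103, -0.01741806, -0.01107699]), 'width': 85.48212064783681}
top [ 349.   -7. 1423.]
guide [311. 222. 116.  61.] 0.78 [510.  -5.  27.]
guide [192. 229.  28.  39.] 0.37 [488. 328.  78.]
cheese [192. 229.  27.  40.] 0.9 [488. 330.  79.]
cheese [256. 298.  27.  40.] 0.78 [298. 152.  60.]
honey [204. 143.  33.  31.] 0.79 [733. 298.  89.]
pepper [274. 133.  20.  37.] 0.72 [746.  97. 139.]
glass [433. 174.  34.  29.] 0.82 [ 656. -369.   15.]
glass [309. 222. 115.  58.] 0.61 [514.   1.  17.]
scene [ 133. -805.  983.]
guide [319. 222.  96. 103.] 0.57 [493. -63.  61.]
guide [264. 145.  36.  33.] 0.2 [480. 321.  69.]
cheese [228. 202.  40.  30.] 0.98 [295. 139.  50.]
cheese [383. 208.  37.  26.] 0.83 [683. -88.  56.]
cheese [266. 144.  36.  32.] 0.74 [487. 321.  66.]
lever_grip [338. 213.  23.  10.] 0.62 [542. -82.  93.]
lever_grip [318. 222.  98. 102.] 0.28 [492. -59.  61.]
honey [340. 130.  23.  28.] 0.81 [739. 282.  66.]
honey [370. 156.  21.  46.] 0.63 [746.  95.  87.]
pepper [369. 157.  19.  50.] 0.6 [744.  98.  85.]
glass [427. 271.  25.  21.] 0.79 [ 663. -329.   57.]
glass [318. 220.  98. 102.] 0.5 [495. -53.  59.]
```

```bash
python3 - <<'E'
from h import *
p=ctrl.get_image("top");save(p,"top2",(150,100,470,340),2.5)
P=cloud(p);np.save("P.npy",P);np.save("C.npy",p["color"])
import pickle;pickle.dump(p,open("p.pkl","wb"))
def rect(name,box,z0,z1):
    x0,y0,x1,y1=box;Q=P[y0:y1,x0:x1].reshape(-1,3);m=(Q[:,2]>z0)&(Q[:,2]<z1);Q=Q[m]
    print(name,len(Q),cv2.minAreaRect(Q[:,:2].astype(np.float32)),np.median(Q[:,2]))
rect("cheeseA",(170,200,215,260),70,90)
rect("cheeseB",(235,270,280,325),45,70)
rect("deck",(240,180,380,270),15,70)
rect("fence",(240,180,380,270),45,58)
E
```

```text
cheeseA 643 ((492.84393310546875, 338.2092590332031), (46.1705436706543, 110.34430694580078), 80.68384552001953) 78.81511777733661
cheeseB 655 ((304.0937194824219, 158.11669921875), (45.093807220458984, 110.23065185546875), 74.02103424072266) 57.56912588384761
deck 6273 ((512.6286010742188, -6.84820556640625), (331.23284912109375, 167.88711547851562), 89.47578430175781) 24.6903579296698
fence 991 ((556.8246459960938, -5.6942138671875), (318.37640380859375, 69.67678833007812), 88.56388854980469) 51.82107970850186
```

View pics/top2.png

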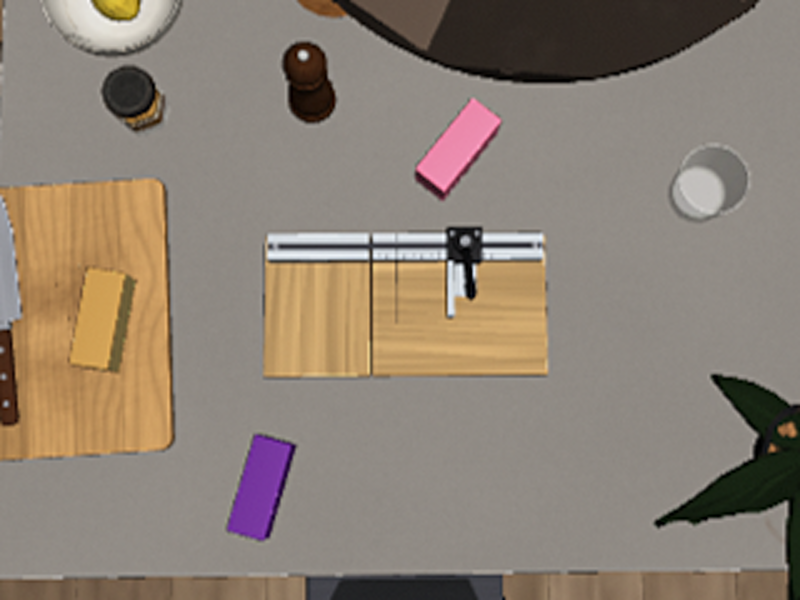

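View pics/scene1.png

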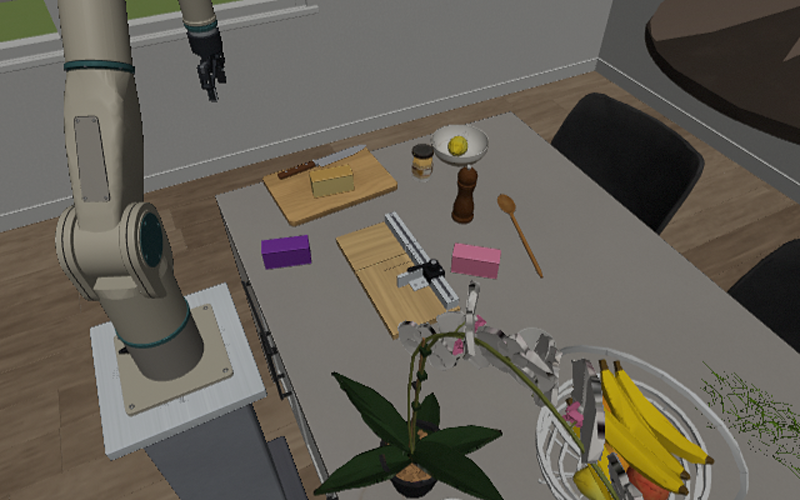

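The full-frame top view shows three look-alikes: the tan and pale-yellow block at (192,229) on the chopping board beside the knife, a purple one at (256,298) and a pink one at (334,159). Only the first fits the colour and the place. The stop is at crop (449,285), right of the long line at crop x 397, with the lever pointing to the front. I'm moving over the lever now to measure with the wrist camera.

```bash
python3 -m crank '[[[-1,-0.94,-0.1,0,0,0],[-1,-0.94,-0.1,0,0,0],[-1,-0.94,-0.1,0,0,0],[-1,-0.94,-0.1,0,0,0],[-1,-0.94,-0.1,0,0,0],[-1,-0.94,-0.1,0,0,0],[-1,-0.94,-0.1,0,0,0],[-1,-0.94,-0.1,0,0,0],[-1,-0.94,-0.1,0,0,0],[-1,-0.94,-0.1,0,0,0]]]' -1
```

```text
clock: 1.68
eef_pos: [431.3, 200.2, 227.7]
tool_rot: [3.133, -0.005, 2.7]
force: [1.0, -0.0, 0.1]
width: 85.3
```

```bash
python3 - <<'E'
import pickle;from h import *
p=pickle.load(open("p.pkl","rb"));P=cloud(p)
# cheese closer look crop and geometry of fence/deck by depth
save(p,"cheese",(165,195,225,265),6)
def line(a,b): 
    s=np.polyfit(a,b,1); 
    for _ in range(3):
        r=b-np.polyval(s,a);k=abs(r)<2.5;s=np.polyfit(a[k],b[k],1)
    return s
Q=P[180:275,240:385]
for nm,z0,z1,f in(("deck front",21,28,np.min),("fence back",49,55,np.max),("fence front",49,55,np.min)):
    A=[];B=[]
    for c in range(18,125):
        q=Q[:,c];m=(q[:,2]>z0)&(q[:,2]<z1)
        if m.any(): i=f(q[m,0]);A.append(q[m][q[m,0]==i][0,1]);B.append(i)
    s=line(np.array(A),np.array(B));print(nm,"slope",s[0],"x at y=-7:",np.polyval(s,-7))
for nm,z0,z1 in(("deck",21,28),("fence",49,55)):
    mn=[];mx=[]
    for r in range(Q.shape[0]):
        q=Q[r];m=(q[:,2]>z0)&(q[:,2]<z1)
        if m.sum()>60: mn.append(q[m,1].min());mx.append(q[m,1].max())
    print(nm,np.median(mn),np.median(mx))
E
```

```text
deck front slope 0.003927785747082289 x at y=-7: 429.87995848315137
fence back slope 0.0117763226240504 x at y=-7: 588.0564867126013
fence front slope 0.008747983828440773 x at y=-7: 563.0523276973194
deck -169.79941744324464 155.45587797546125
fence -164.4045962643104 149.87677153041645
```

```bash
python3 -m crank '[[[-0.87,-0.87,0,0,0,0],[-0.87,-0.87,0,0,0,0],[-0.87,-0.87,0,0,0,0],[-0.87,-0.87,0,0,0,0],[-0.87,-0.87,0,0,0,0],[-0.87,-0.87,0,0,0,0],[-0.87,-0.87,0,0,0,0],[-0.87,-0.87,0,0,0,0]]]'; python3 -m crank '[[[0,0,0,0,0,1],[0,0,0,0,0,1],[0,0,0,0,0,1],[0,0,0,0,0,1],[0,0,0,0,0,1],[0,0,0,0,0,1],[0,0,0,0,0,1],[0,0,0,0,0,1],[0,0,0,0,0,1],[0,0,0,0,0,1],[0,0,0,0,0,1],[0,0,0,0,0,1]]]'; python3 -m crank '[[[0,0,0,0,0,1],[0,0,0,0,0,1],[0,0,0,0,0,1],[0,0,0,0,0,1],[0,0,0,0,0,1],[0,0,0,0,0,1],[0,0,0,0,0,1],[0,0,0,0,0,1],[0,0,0,0,0,1],[0,0,0,0,0,1],[0,0,0,0,0,1],[0,0,0,0,0,1]]]'; cat >> h.py <<'E'
def to(target,yaw):
    "shift (tool units) & turn to reach target pointing down with yaw"
    s=ctrl.read_state();R=Ro.from_euler("xyz",s["tool_rot"]);T=Ro.from_euler("xyz",[np.pi,0,yaw])
    d=R.inv().apply(np.array(target)-s["eef_pos"])/30;r=(R.inv()*T).as_rotvec()/np.radians(6)
    print("pos",np.round(s["eef_pos"],1),"rot",np.round(s["tool_rot"],3),"F",np.round(s["force"],1),"w",round(s["width"],1),"t",s["clock"]);print("shift",np.round(d,2),"turn",np.round(r,2))
def fish(p,u,v,z):
    K=np.array(p["camera_matrix"]);R=np.array(p["R"]);t=np.array(p["t"])
    a=np.array([(u-K[0,2])/K[0,0],(v-K[1,2])/K[1,1]]);th=np.hypot(*a)
    r=R.T@np.append(a/max(th,1e-9)*np.sin(th),np.cos(th));o=-R.T@t
    return o+r*(z-o[2])/r[2]
E
python3 - <<'E'
from h import *
to([531,-78,73],-0.01)
p=ctrl.get_image("wrist");save(p,"w1",s=1.25)
print(p["camera_matrix"],np.round(-np.array(p["R"]).T@p["t"]))
import pickle;pickle.dump(p,open("w1.pkl","wb"))
E
```

```text
clock: 2.35
eef_pos: [535.2, -93.4, 228.7]
tool_rot: [3.128, 0.002, 2.699]
force: [1.3, 0.2, -0.1]
width: 85.5
clock: 3.35
eef_pos: [537.8, -110.6, 230.4]
tool_rot: [3.128, -0.007, 1.361]
force: [-0.1, -0.3, -0.8]
width: 85.4
clock: 4.35
eef_pos: [539.2, -108.4, 232.1]
tool_rot: [-3.136, -0.019, 0.043]
force: [-0.1, -0.8, 0.2]
width: 85.3
pos [ 539.2 -108.4  232.1] rot [-3.136 -0.019  0.043] F [-0.1 -0.8  0.2] w 85.3 t 4.35
shift [-0.33 -0.99  5.3 ] turn [-0.06 -0.18  0.51]
[[309.70691629   0.         315.45760643]
 [  0.         309.70691629 199.85823621]
 [  0.           0.           1.        ]] [ 612. -105.  406.]
```

View pics/w1.png

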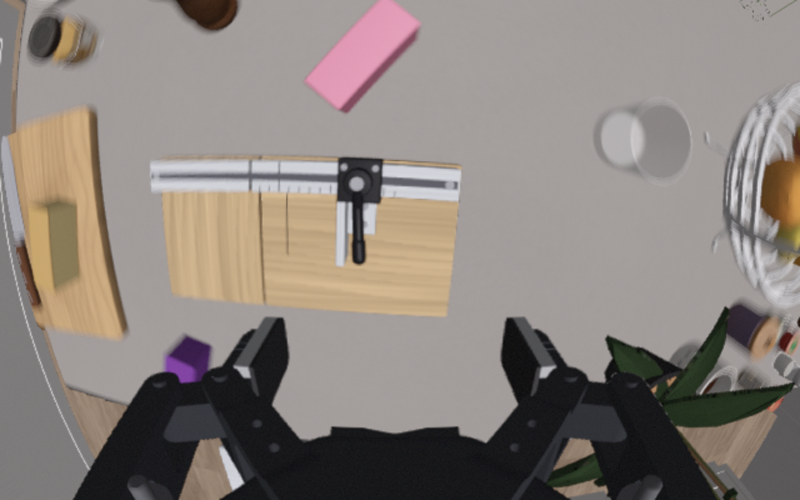

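View pics/cheese.png

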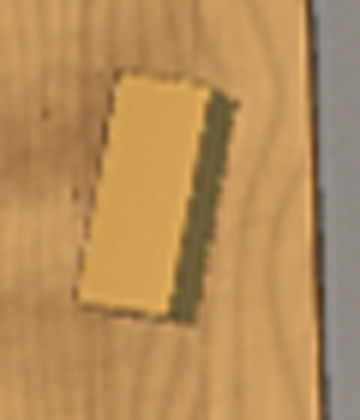

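The enlarged crop confirms the tan and yellow block on the board. In the wrist view (shown at 1.25x) the hub is at (358,183), the lever tip at (359,260), the plate's left edge at x≈338, and the long line at x≈283 at the fence edge.

```bash
python3 - <<'E'
import pickle;from h import *
p=pickle.load(open("w1.pkl","rb"))
for n,u,v,z in(("hub",358,183,85),("tip",359,259,95),("plate edge front",338,265,63),("plate edge back",338,204,63),("line@fence",281,191,52),("line deck end",288,254,24),("slit fence",251,190,52),("slit front",265,303,24),("frontL",172,297,24),("frontR",446,316,24),("fenceL",151,190,52),("fenceR",460,199,52)):
    print(n,np.round(fish(p,u/1.25,v/1.25,z),1))
d=p["depth"];print(d[int(240/1.25),int(358/1.25)], d[int(183/1.25),int(358/1.25)])
E
```

```text
hub [573.9 -74.6  85. ]
tip [510.8 -77.8  95. ]
plate edge front [493.4 -55.2  63. ]
plate edge back [551.6 -54.8  63. ]
line@fence [560.6   2.2  52. ]
line deck end [489.5   4.6  24. ]
slit fence [561.2  33.1  52. ]
slit front [430.2  34.9  24. ]
frontL [426.7 160.6  24. ]
frontR [ 426.1 -168.    24. ]
fenceL [561.7 153.4  52. ]
fenceR [ 559.7 -166.5   52. ]
320.69028 316.39157
```

```bash
python3 -m crank '[[[-0.35,-1,0,-0.06,-0.18,0.4],[0,0,0.8,0,0,0],[0,0,0.8,0,0,0],[0,0,0.8,0,0,0],[0,0,0.6,0,0,0],[0,0,0,0,0,0]]]' 0; python3 - <<'E'
from h import *
to([529,-77,73],0)
E
```

```text
clock: 4.9
eef_pos: [530.9, -73.9, 140.4]
tool_rot: [3.141, -0.006, 0.016]
force: [-0.1, 0.7, -0.1]
width: 42.7
pos [530.9 -73.9 140.4] rot [ 3.141 -0.006  0.016] F [-0.1  0.7 -0.1] w 42.7 t 4.9
shift [-0.08  0.1   2.25] turn [ 0.   -0.05  0.15]
```

```bash
python3 -m crank '[[[-0.08,0.1,0.75,0,0,0.15],[0,0,0.7,0,0,0],[0,0,0.6,0,0,0],[0,0,0.1,0,0,0],[0,0,0,0,0,0]]]' ; python3 - <<'E'
from h import *
to([529,-77,73],0)
p=ctrl.get_image("wrist");save(p,"w2",(160,100,480,340),2.5)
E
```

```text
clock: 5.32
eef_pos: [532.4, -77.5, 77.4]
tool_rot: [-3.141, -0.011, 0.009]
force: [0.4, -0.2, 0.1]
width: 42.9
pos [532.4 -77.5  77.4] rot [-3.141 -0.011  0.009] F [ 0.4 -0.2  0.1] w 42.9 t 5.3167
shift [-0.11 -0.02  0.14] turn [-0.   -0.11  0.08]
```

View pics/w2.png

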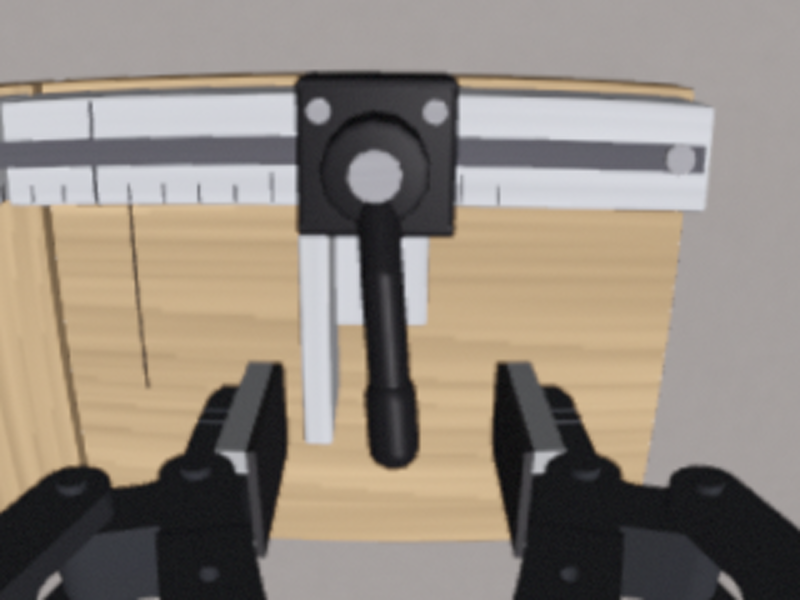

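The lever (crop x≈393) sits centred between the pads (285 and 495), so I'm closing on it.

```bash
python3 -m crank '[[[-0.1,0,0.14,0,-0.1,0],[0,0,0,0,0,0],[0,0,0,0,0,0],[0,0,0,0,0,0],[0,0,0,0,0,0],[0,0,0,0,0,0],[0,0,0,0,0,0]]]' 1; python3 - <<'E'
from h import *
to([529,-77,73],0)
E
```

```text
clock: 5.95
eef_pos: [533.1, -78.2, 78.5]
tool_rot: [3.141, -0.009, 0.011]
force: [0.1, -0.7, -0.8]
width: -0.3
pos [533.1 -78.2  78.5] rot [ 3.141 -0.009  0.011] F [ 0.1 -0.7 -0.8] w -0.3 t 5.95
shift [-0.14 -0.04  0.18] turn [ 0.01 -0.09  0.1 ]
```

```bash
python3 - <<'E'
from h import *
p=ctrl.get_image("wrist");save(p,"w3",(160,100,480,340),2.5)
q=ctrl.get_image("scene");P=cloud(q)
import pickle;pickle.dump(q,open("s.pkl","wb"))
E
```

```text
(no output)
```

View pics/w3.png

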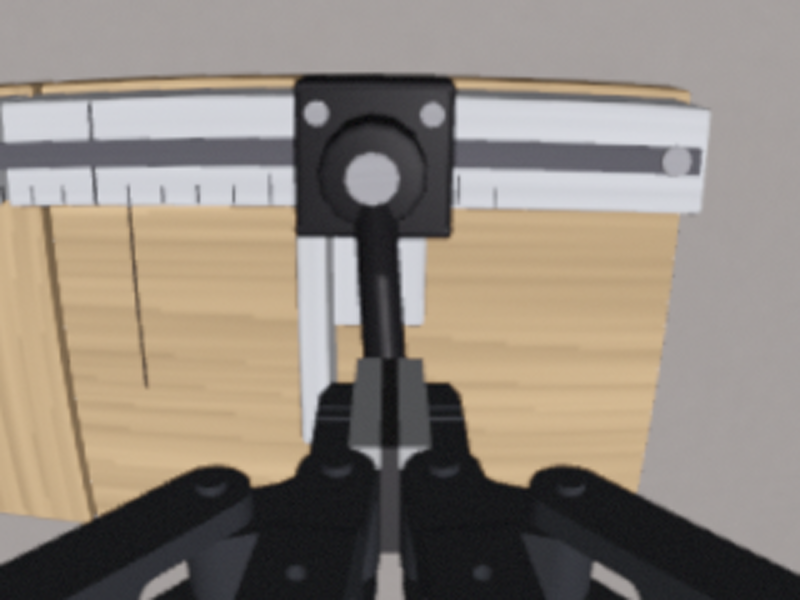

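```bash
python3 - <<'E'
from h import *
import pickle
q=pickle.load(open("s.pkl","rb"));P=cloud(q)
save(q,"s3",(290,150,390,240),7)
to([529,-77,73],0)
R=np.array(q["R"]);t=np.array(q["t"]);K=np.array(q["camera_matrix"])
for X in([533,-78,78],[533,-78,97],[575,-75.5,90],[508,-78,95]):
    c=K@(R@np.array(X)+t);uv=c[:2]/c[2];print(X,(uv-[290,150])*7)
E
```

```text
pos [533.1 -78.2  78.4] rot [ 3.141 -0.009  0.011] F [ 0.6 -0.2 -0.8] w -0.1 t 6.05
shift [-0.14 -0.04  0.18] turn [ 0.01 -0.08  0.1 ]
[533, -78, 78] [310.88219532 467.17172448]
[533, -78, 97] [311.8376125  434.17998901]
[575, -75.5, 90] [402.58553706 407.51899411]
[508, -78, 95] [254.52780011 458.77393103]
```

View pics/s3.png

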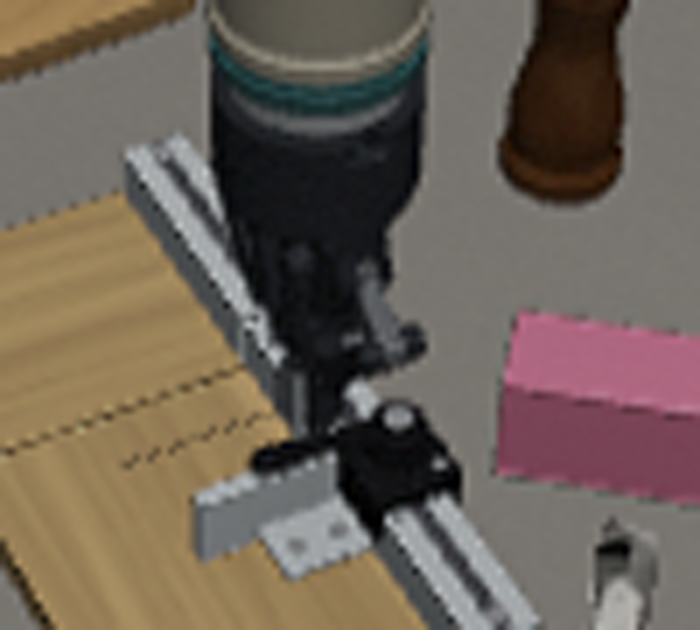

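```bash
python3 - <<'E'
from h import *
import pickle
q=pickle.load(open("s.pkl","rb"));P=cloud(q)
for r in range(198,222):
    print(r,[tuple(int(a) for a in np.round(P[r,c])) for c in (330,334,337)])
w=ctrl.get_image("wrist");d=w["depth"]
print("wrist depth rows", [(v,float(round(d[v,316],0)),float(round(d[v,308],0)),float(round(d[v,322],0))) for v in range(170,310,8)])
E
```

```text
198 [(519, -76, 156), (520, -96, 173), (534, -87, 159)]
199 [(520, -74, 150), (523, -91, 163), (532, -91, 160)]
200 [(520, -74, 146), (521, -94, 164), (528, -97, 163)]
201 [(519, -77, 146), (521, -96, 162), (520, -114, 178)]
202 [(520, -75, 140), (523, -91, 152), (519, -115, 176)]
203 [(520, -74, 135), (520, -98, 156), (519, -115, 173)]
204 [(521, -74, 131), (525, -88, 142), (519, -116, 170)]
205 [(521, -74, 127), (524, -90, 140), (519, -116, 166)]
206 [(520, -75, 124), (524, -90, 135), (532, -91, 134)]
207 [(521, -74, 119), (524, -91, 133), (532, -92, 130)]
208 [(521, -74, 115), (525, -88, 126), (533, -91, 125)]
209 [(521, -75, 112), (524, -90, 125), (534, -90, 120)]
210 [(558, -4, 23), (525, -90, 120), (533, -92, 118)]
211 [(558, -5, 20), (524, -91, 117), (544, -71, 89)]
212 [(554, -12, 24), (532, -76, 95), (540, -78, 94)]
213 [(519, -78, 99), (531, -79, 95), (540, -79, 91)]
214 [(518, -81, 99), (531, -80, 92), (538, -82, 91)]
215 [(517, -82, 97), (531, -79, 87), (550, -63, 62)]
216 [(515, -85, 97), (540, -63, 63), (550, -62, 57)]
217 [(516, -83, 90), (540, -62, 58), (551, -61, 52)]
218 [(528, -61, 59), (542, -60, 51), (550, -63, 50)]
219 [(527, -63, 57), (541, -61, 48), (552, -59, 41)]
220 [(529, -61, 49), (542, -61, 43), (550, -63, 41)]
221 [(528, -63, 48), (541, -61, 39), (550, -63, 37)]
wrist depth rows [(170, 168.0, 169.0, 171.0), (178, 172.0, 169.0, 172.0), (186, 173.0, 172.0, 174.0), (194, 171.0, 170.0, 194.0), (202, 171.0, 170.0, 227.0), (210, 168.0, 167.0, 229.0), (218, 171.0, 171.0, 230.0), (226, 171.0, 172.0, 232.0), (234, 170.0, 170.0, 246.0), (242, 172.0, 173.0, 249.0), (250, 144.0, 145.0, 144.0), (258, 136.0, 137.0, 136.0), (266, 131.0, 130.0, 130.0), (274, 124.0, 124.0, 125.0), (282, 120.0, 116.0, 119.0), (290, 122.0, 111.0, 111.0), (298, 124.0, 105.0, 108.0), (306, 124.0, 105.0, 112.0)]
```

```bash
cat >> h.py <<'E'
def fcloud(p):
    K=np.array(p["camera_matrix"]);d=p["depth"];v,u=np.mgrid[:d.shape[0],:d.shape[1]]
    a=(u-K[0,2])/K[0,0];b=(v-K[1,2])/K[1,1];th=np.hypot(a,b)+1e-9;k=np.tan(np.minimum(th,1.5))/th
    return (np.stack([a*k*d,b*k*d,d],-1)-np.array(p["t"]))@np.array(p["R"])
E
python3 - <<'E'
from h import *
w=ctrl.get_image("wrist");P=fcloud(w)
for n,u,v in(("hub",309,172),("lever",312,230),("saddle",340,140),("plate",287,250),("fence",400,170),("deck",380,280),("padtip L",306,246),("pad tip",322,246),("padL",306,270),("padR",325,270)):
    print(n,np.round(P[v,u],1))
print(-np.array(w["R"]).T@w["t"],np.array(w["R"])[2])
to([529,-77,73],0)
E
```

```text
hub [572.8 -73.1  86.5]
lever [541.9 -75.1  93.8]
saddle [588.3 -91.3  64.1]
plate [513.9 -58.   62.7]
fence [ 568.1 -133.7   51.5]
deck [ 465.5 -134.2   23.7]
padtip L [542.3 -72.4 115.2]
pad tip [542.6 -80.1 115.6]
padL [542.6 -73.  139.1]
padR [543.  -80.9 139.6]
[607.60838137 -76.03487686 251.48528066] [-0.29308983 -0.00441561 -0.95607471]
pos [532.9 -78.2  78.3] rot [ 3.141 -0.009  0.011] F [-0.1 -0.1  0.7] w 0.2 t 6.15
shift [-0.13 -0.04  0.18] turn [ 0.01 -0.08  0.1 ]
```

The depth views show the real fingertips near z≈110 while the reported TCP is 78. So the fingertips end about 30 mm short of the reported TCP, and the fingers closed above the lever. I'm reopening, going lower and checking against depth.

```bash
python3 -m crank '[[[-0.1,0,0,0,-0.1,0.1],[0,0,0,0,0,0],[0,0,0,0,0,0],[0,0,0.5,0,0,0],[0,0,0.5,0,0,0],[0,0,0.15,0,0,0],[0,0,0,0,0,0]]]' 0; python3 -m crank '[[[0,0,0,0,0,0],[0,0,0,0,0,0],[0,0,0,0,0,0],[0,0,0,0,0,0],[0,0,0,0,0,0],[0,0,0,0,0,0]]]' 1; python3 - <<'E'
from h import *
to([529,-77,43],0)
q=ctrl.get_image("scene");P=cloud(q)
for r in range(206,224,2): print(r,[tuple(int(a) for a in np.round(P[r,c])) for c in (328,332,335)])
E
```

```text
clock: 6.73
eef_pos: [530.3, -78.4, 43.1]
tool_rot: [3.14, 0.002, -0.001]
force: [0.1, -0.3, -0.6]
width: 42.6
clock: 7.23
eef_pos: [530.2, -76.6, 43.9]
tool_rot: [-3.141, 0.003, 0.002]
force: [-0.6, -0.5, -4.6]
width: 9.4
pos [530.2 -76.6  43.9] rot [-3.141e+00  3.000e-03  2.000e-03] F [-0.6 -0.5 -4.6] w 9.4 t 7.2333
shift [-0.04  0.01  0.03] turn [-0.01  0.02  0.02]
206 [(516, -71, 122), (514, -98, 148), (523, -97, 143)]
208 [(517, -69, 112), (514, -99, 141), (529, -88, 124)]
210 [(518, -68, 102), (517, -92, 126), (525, -95, 125)]
212 [(518, -69, 96), (517, -93, 119), (518, -108, 133)]
214 [(513, -78, 98), (521, -85, 102), (516, -112, 131)]
216 [(511, -83, 97), (521, -87, 95), (515, -113, 124)]
218 [(522, -61, 61), (519, -90, 91), (526, -94, 92)]
220 [(523, -60, 52), (519, -90, 83), (527, -93, 82)]
222 [(522, -62, 46), (534, -63, 41), (544, -62, 34)]
```

Gripped (width 9.4 mm). Swinging the lever loose along its arc.

```bash
python3 -m crank '[[[0.01,0.16,0,0,0,-1],[0.01,0.16,0,0,0,-1],[0.01,0.16,0,0,0,-1],[0.01,0.16,0,0,0,-1],[0.01,0.16,0,0,0,-1]]]'; python3 - <<'E'
from h import *
s=ctrl.read_state();y=s["tool_rot"][2];ax=s["eef_pos"][:2]+45*np.array([np.cos(y),np.sin(y)])
print("axis",ax,"yaw",y);to([530,-77,44],0)
E
```

```text
clock: 7.7
eef_pos: [537.5, -98.1, 43.8]
tool_rot: [-3.139, 0.001, 0.547]
force: [0.8, 2.4, -3.4]
width: 9.5
axis [575.97671788 -74.71880765] yaw 0.5469634515603907
pos [537.5 -98.1  43.8] rot [-3.139e+00  1.000e-03  5.470e-01] F [ 0.8  2.4 -3.4] w 9.5 t 7.7
shift [ 0.15 -0.73 -0.  ] turn [-0.02  0.01  5.22]
```

```bash
python3 -m crank '[[[0.01,0.16,0,0,0,-1],[0.01,0.16,0,0,0,-1],[0.01,0.16,0,0,0,-1],[0.01,0.16,0,0,0,-1],[0.01,0.16,0,0,0,-1],[0.01,0.16,0,0,0,-1],[0.01,0.16,0,0,0,-1],[0,0,0,0,0,0],[0,0,0,0,0,0]]]'; cat >> h.py <<'E'
def hub(w):
    P=fcloud(w);q=P.reshape(-1,3);z=q[:,2]
    m=(z>80)&(z<90)&(abs(q[:,0]-575)<12)&(abs(q[:,1]+40)<80);print("hub pts",m.sum(),np.round(np.median(q[m],0),1))
    # stop plate left face: points on plate top (z 60-66) in front of the fence
    m=(z>60)&(z<64.5)&(q[:,0]>500)&(q[:,0]<548)&(abs(q[:,1]+30)<60)
    if m.sum()>20: print("plate top y",np.round(np.percentile(q[m,1],[2,50,98]),1),m.sum())
E
python3 - <<'E'
from h import *
s=ctrl.read_state();y=s["tool_rot"][2];ax=s["eef_pos"][:2]+45*np.array([np.cos(y),np.sin(y)])
print("axis",ax,"yaw",y);to([530,-77,44],0)
w=ctrl.get_image("wrist");save(w,"w4",s=1.25);hub(w)
E
```

```text
clock: 8.45
eef_pos: [564.6, -116.9, 43.8]
tool_rot: [-3.138, -0.005, 1.31]
force: [-0.5, 0.9, -2.1]
width: 9.0
axis [576.20574467 -73.4326242 ] yaw 1.3104226483870574
pos [ 564.6 -116.9   43.8] rot [-3.138 -0.005  1.31 ] F [-0.5  0.9 -2.1] w 9.0 t 8.45
shift [ 0.99 -1.46  0.  ] turn [-0.06 -0.02 12.51]
hub pts 2946 [573.4 -75.   84.2]
plate top y [-60.7 -56.7 -53. ] 1247
```

View pics/w4.png

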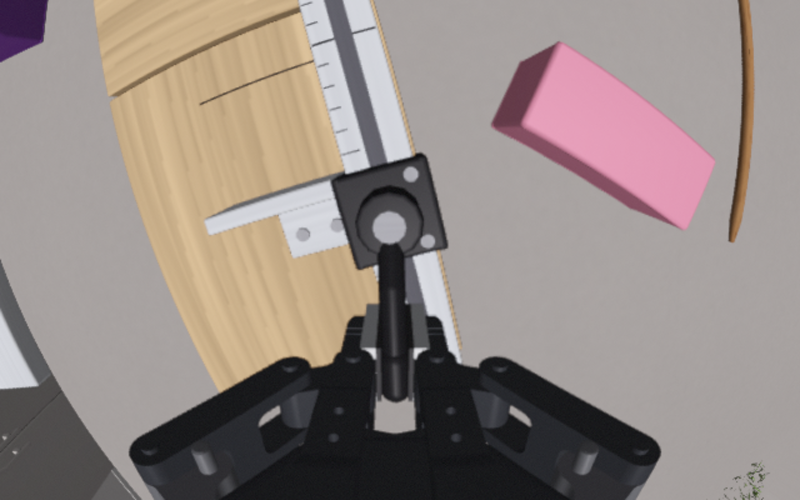

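The lever is loose and gripped (about 1.3 rad). In the 1.25x view the long line crosses the fence top from (312,45) to (375,28) and runs over the deck from (313,62) to (200,104).

```bash
python3 - <<'E'
from h import *
w=ctrl.get_image("wrist")
for n,u,v,z in(("line top front",313,45,52),("line top back",374,28,52),("line deck in",312,62,24),("line deck out",200,104,24),("plate L front",205,219,63),("plate L back",333,180,63)):
    print(n,np.round(fish(w,u/1.25,v/1.25,z),1))
# subpixel: darkness along y on fence top & deck from world-sampled strips
K=np.array(w["camera_matrix"]);R=np.array(w["R"]);t=np.array(w["t"]);g=cv2.cvtColor(w["color"],cv2.COLOR_RGB2GRAY).astype(np.float32)
def strip(xs,ys,z):
    o=[]
    for y in ys:
        X=np.stack([xs,np.full_like(xs,y),np.full_like(xs,z)],1)@R.T+t
        r=np.hypot(X[:,0],X[:,1]);th=np.arctan2(r,X[:,2]);u=K[0,2]+K[0,0]*th*X[:,0]/r;v=K[1,2]+K[1,1]*th*X[:,1]/r
        o.append(cv2.remap(g,u.astype(np.float32)[None],v.astype(np.float32)[None],cv2.INTER_LINEAR).mean())
    return np.array(o)
ys=np.arange(-8,14,1.)
print("fence back strip",dict(zip(ys,strip(np.linspace(579,588,10),ys,52).round())))
print("deck strip",dict(zip(ys,strip(np.linspace(500,550,30),ys,24).round())))
ys=np.arange(-70,-40,1.);print("plate",dict(zip(ys,strip(np.linspace(505,545,30),ys,63).round())))
E
```

```text
line top front [560.2   4.9  52. ]
line top back [586.9   4.6  52. ]
line deck in [553.4   4.4  24. ]
line deck out [488.7   4.9  24. ]
plate L front [493.8 -53.1  63. ]
plate L back [554.9 -53.6  63. ]
fence back strip {np.float64(-8.0): np.float32(211.0), np.float64(-7.0): np.float32(211.0), np.float64(-6.0): np.float32(211.0), np.float64(-5.0): np.float32(211.0), np.float64(-4.0): np.float32(210.0), np.float64(-3.0): np.float32(211.0), np.float64(-2.0): np.float32(211.0), np.float64(-1.0): np.float32(211.0), np.float64(0.0): np.float32(211.0), np.float64(1.0): np.float32(211.0), np.float64(2.0): np.float32(211.0), np.float64(3.0): np.float32(211.0), np.float64(4.0): np.float32(201.0), np.float64(5.0): np.float32(124.0), np.float64(6.0): np.float32(196.0), np.float64(7.0): np.float32(211.0), np.float64(8.0): np.float32(211.0), np.float64(9.0): np.float32(211.0), np.float64(10.0): np.float32(211.0), np.float64(11.0): np.float32(211.0), np.float64(12.0): np.float32(211.0), np.float64(13.0): np.float32(211.0)}
deck strip {np.float64(-8.0): np.float32(177.0), np.float64(-7.0): np.float
[... 1187 characters left out ...]
.float32(216.0), np.float64(-58.0): np.float32(213.0), np.float64(-57.0): np.float32(211.0), np.float64(-56.0): np.float32(212.0), np.float64(-55.0): np.float32(212.0), np.float64(-54.0): np.float32(206.0), np.float64(-53.0): np.float32(152.0), np.float64(-52.0): np.float32(104.0), np.float64(-51.0): np.float32(140.0), np.float64(-50.0): np.float32(176.0), np.float64(-49.0): np.float32(177.0), np.float64(-48.0): np.float32(177.0), np.float64(-47.0): np.float32(177.0), np.float64(-46.0): np.float32(177.0), np.float64(-45.0): np.float32(177.0), np.float64(-44.0): np.float32(177.0), np.float64(-43.0): np.float32(177.0), np.float64(-42.0): np.float32(177.0), np.float64(-41.0): np.float32(177.0)}
```

```bash
python3 -m crank '[[[0.3,-0.08,0,0,0,0],[0.3,-0.08,0,0,0,0],[0.3,-0.08,0,0,0,0],[0.3,-0.08,0,0,0,0],[0.3,-0.08,0,0,0,0],[0.3,-0.08,0,0,0,0],[0,0,0,0,0,0]]]'; cat >> h.py <<'E'
def strip(w,xs,ys,z):
    K=np.array(w["camera_matrix"]);R=np.array(w["R"]);t=np.array(w["t"]);g=cv2.cvtColor(w["color"],cv2.COLOR_RGB2GRAY).astype(np.float32)
    o=[]
    for y in ys:
        X=np.stack([xs,np.full_like(xs,y),np.full_like(xs,z)],1)@R.T+t
        r=np.hypot(X[:,0],X[:,1]);th=np.arctan2(r,X[:,2]);u=K[0,2]+K[0,0]*th*X[:,0]/r;v=K[1,2]+K[1,1]*th*X[:,1]/r
        o.append(cv2.remap(g,u.astype(np.float32)[None],v.astype(np.float32)[None],cv2.INTER_LINEAR).mean())
    return np.array(o)
def meas():
    w=ctrl.get_image("wrist");hub(w)
    ys=np.arange(-8,14,.5);f=strip(w,np.linspace(579,588,10),ys,52);print("fence dark y",ys[f.argmin()],f.min(),"from",np.median(f))
    ys=np.arange(-30,14,.5);f=strip(w,np.linspace(505,535,30),ys,63);i=np.argsort(np.diff(f));print("plate left: darkening at",ys[i[:4]],np.diff(f)[i[:4]].round())
    return w
E
python3 - <<'E'
from h import *
to([565,-58,44],1.31); meas()
E
```

```text
clock: 9.13
eef_pos: [564.2, -60.2, 43.8]
tool_rot: [-3.141, 0.002, 1.302]
force: [0.2, 1.0, -3.4]
width: 9.0
pos [564.2 -60.2  43.8] rot [-3.141e+00  2.000e-03  1.302e+00] F [ 0.2  1.  -3.4] w 9.0 t 9.1333
shift [ 0.08  0.   -0.01] turn [-0.    0.02 -0.07]
hub pts 2970 [573.4 -18.1  84.2]
plate top y [-3.8  0.2  3.9] 1250
fence dark y 2.5 24.939844 from 132.80338
plate left: darkening at [3.5 4.  3.  6.5] [-38. -33. -21. -20.]
```

```bash
python3 -m crank '[[[0.06,-0.015,0,0,0,0],[0,0,0,0,0,0],[0,0,0,0,0,0]]]'; python3 - <<'E'
from h import *
to([565,-58,44],1.31); meas()
E
```

```text
clock: 9.43
eef_pos: [564.2, -57.5, 43.9]
tool_rot: [-3.141, 0.002, 1.303]
force: [0.4, -1.6, -4.0]
width: 9.0
pos [564.2 -57.5  43.9] rot [-3.141e+00  2.000e-03  1.303e+00] F [ 0.4 -1.6 -4. ] w 9.0 t 9.4333
shift [-0.01  0.03 -0.  ] turn [-0.01  0.02 -0.07]
hub pts 2967 [573.3 -15.5  84.2]
plate top y [-1.2  2.8  6.6] 1243
fence dark y 5.0 26.154688 from 123.79634
plate left: darkening at [6.5 6.  5.5 7. ] [-38. -34. -18. -13.]
```

```bash
python3 -m crank '[[[0.01,-0.16,0,0,0,1],[0.01,-0.16,0,0,0,1],[0.01,-0.16,0,0,0,1],[0.01,-0.16,0,0,0,1],[0,0,0,0,0,0]]]'; python3 - <<'E'
from h import *
s=ctrl.read_state();y=s["tool_rot"][2];ax=s["eef_pos"][:2]+45*np.array([np.cos(y),np.sin(y)]);print(ax,y)
meas()
E
```

```text
clock: 9.9
eef_pos: [546.9, -48.8, 43.8]
tool_rot: [-3.14, 0.0, 0.863]
force: [1.6, 0.3, -3.1]
width: 9.4
[576.1232331  -14.66088965] 0.8628464096869739
hub pts 2570 [573.1 -13.9  84. ]
plate top y [-1.2  2.7  6.6] 1155
fence dark y 5.5 32.40791 from 122.22652
plate left: darkening at [6.  6.5 5.5 5. ] [-34. -21. -18.  -6.]
```

```bash
python3 -m crank '[[[0.01,-0.16,0,0,0,1],[0.01,-0.16,0,0,0,1],[0.01,-0.16,0,0,0,1],[0.01,-0.16,0,0,0,1],[0.01,-0.16,0,0,0,1],[0.01,-0.16,0,0,0,1],[0.01,-0.16,0,0,0,1],[0.01,-0.14,0,0,0,0.9],[0,0,0,0,0,0],[0,0,0,0,0,0]]]'; python3 - <<'E'
from h import *
s=ctrl.read_state();y=s["tool_rot"][2];ax=s["eef_pos"][:2]+45*np.array([np.cos(y),np.sin(y)]);print(ax,y)
meas()
E
```

```text
clock: 10.78
eef_pos: [530.2, -17.5, 43.8]
tool_rot: [-3.138, 0.005, 0.034]
force: [-0.7, -0.1, -1.9]
width: 9.2
[575.20890687 -15.96047919] 0.03390999652875992
hub pts 2271 [574.7 -13.6  83.7]
plate top y [-1.2  2.7  6.5] 561
fence dark y 6.5 34.539745 from 101.48379
plate left: darkening at [-24.  -26.  -24.5 -26.5] [-12. -11. -10. -10.]
```

Stop on the line, lever tight. Releasing and lifting.

```bash
python3 -m crank '[[[0,0,0,0,0,0],[0,0,0,0,0,0],[0,0,0,0,0,0],[0,0,-0.6,0,0,0],[0,0,-0.9,0,0,0],[0,0,-0.9,0,0,0],[0,0,-0.9,0,0,0],[0,0,0,0,0,0]]]' 0; python3 - <<'E'
from h import *
to([493,338,130],-0.163); w=meas(); P=fcloud(w).reshape(-1,3)
m=(P[:,2]>89)&(P[:,2]<102)&(abs(P[:,0]-535)<35)&(abs(P[:,1]+15)<25);q=P[m];print("lever",m.sum(),q.mean(0),cv2.fitLine(q[:,:2].astype(np.float32),cv2.DIST_L2,0,.01,.01).ravel())
import pickle;pickle.dump(w,open("w5.pkl","wb"));print(ctrl.read_state()["qpos"])
t=ctrl.get_image("top");P=cloud(t)[200:260,170:215].reshape(-1,3);Q=P[(P[:,2]>72)&(P[:,2]<88)];print(cv2.minAreaRect(Q[:,:2].astype(np.float32)))
E
```

```text
clock: 11.5
eef_pos: [531.5, -20.9, 147.0]
tool_rot: [-3.137, 0.005, 0.041]
force: [0.9, -1.2, -0.2]
width: 42.6
pos [531.5 -20.9 147. ] rot [-3.137  0.005  0.041] F [ 0.9 -1.2 -0.2] w 42.6 t 11.5
shift [ -0.79 -12.     0.63] turn [-0.04  0.06  1.95]
hub pts 772 [574.1 -13.6  83.8]
plate top y [-1.3  2.2  6.7] 438
fence dark y -6.5 44.09072 from 99.43193
plate left: darkening at [-22.  -21.5 -21.  -23. ] [-21. -19. -17. -15.]
lever 873 [532.08432699 -16.35537258  94.90978368] [ 9.9742359e-01  7.1736559e-02  5.3208435e+02 -1.6355373e+01]
[-0.51435637  0.67015513  0.80331241  1.9147089  -0.64516473  0.84554164
 -0.89410151]
((492.89056396484375, 338.1334533691406), (45.91044998168945, 110.36566925048828), 80.92481231689453)
```

```bash
python3 -m crank '[[[-0.1,-1,0,0,0,0.2],[-0.1,-1,0,0,0,0.2],[-0.1,-1,0,0,0,0.2],[-0.1,-1,0,0,0,0.2],[-0.1,-1,0,0,0,0.2],[-0.1,-1,0,0,0,0.2],[-0.1,-1,0,0,0,0.2],[-0.1,-1,0,0,0,0.2],[0,-1,0,0,0,0.2],[0,-1,0,0,0,0],[0,-1,0,0,0,0]]]' -0.55; python3 - <<'E'
from h import *
to([493,338,70],-0.16); w=ctrl.get_image("wrist");P=fcloud(w).reshape(-1,3);Q=P[(P[:,2]>72)&(P[:,2]<86)&(abs(P[:,0]-493)<80)&(abs(P[:,1]-338)<60)]
print(cv2.minAreaRect(Q[:,:2].astype(np.float32)),np.median(Q[:,2]),ctrl.read_state()["qpos"])
E
```

```text
clock: 12.52
eef_pos: [519.8, 313.4, 131.3]
tool_rot: [3.134, 0.029, -0.17]
force: [0.9, -0.1, -0.6]
width: 66.0
pos [519.8 313.4 131.3] rot [ 3.134  0.029 -0.17 ] F [ 0.9 -0.1 -0.6] w 66.0 t 12.5167
shift [-0.96 -0.67  2.07] turn [ 0.07  0.28 -0.09]
((490.78173828125, 340.85675048828125), (44.53277587890625, 110.05172729492188), 80.41915893554688) 79.38459329185648 [-1.07494084  0.83644925  0.87827671  1.6886297  -0.75244993  1.01884639
 -1.65174078]
```

```bash
python3 -m crank '[[[-0.95,-0.72,0,0.07,0.28,0],[0,0,0.5,0,0,0],[0,0,0,0,0,0]]]'; python3 - <<'E'
from h import *
to([491.2,340.3,20],-0.167)
E
```

```text
clock: 12.82
eef_pos: [493.8, 350.9, 110.5]
tool_rot: [-3.139, 0.002, -0.151]
force: [-0.3, -1.8, -0.4]
width: 66.0
pos [493.8 350.9 110.5] rot [-3.139e+00  2.000e-03 -1.510e-01] F [-0.3 -1.8 -0.4] w 66.0 t 12.8167
shift [-0.03  0.37  3.02] turn [-0.02  0.02  0.16]
```

```bash
python3 -m crank '[[[-0.03,0.37,0.3,0,0,0.15],[0,0,0.6,0,0,0],[0,0,0.6,0,0,0],[0,0,0.6,0,0,0],[0,0,0.3,0,0,0],[0,0,0,0,0,0]]]'; python3 - <<'E'
from h import *
to([491.2,340.3,20],-0.167)
E
```

```text
clock: 13.32
eef_pos: [487.7, 338.7, 32.0]
tool_rot: [3.141, 0.01, -0.165]
force: [-0.0, -0.3, -1.1]
width: 66.1
pos [487.7 338.7  32. ] rot [ 3.141  0.01  -0.165] F [-0.  -0.3 -1.1] w 66.1 t 13.3167
shift [ 0.11 -0.07  0.4 ] turn [0.   0.09 0.01]
```

```bash
python3 -m crank '[[[0.1,-0.06,0.4,0,0.09,0],[0,0,0,0,0,0],[0,0,0,0,0,0]]]'; python3 -m crank '[[[0,0,0,0,0,0],[0,0,0,0,0,0],[0,0,0,0,0,0],[0,0,0,0,0,0],[0,0,0,0,0,0]]]' 1; python3 - <<'E'
from h import *
to([491.2,340.3,20],-0.167)
w=ctrl.get_image("wrist");save(w,"w6",s=1.25)
E
```

```text
clock: 13.57
eef_pos: [492.1, 338.2, 20.5]
tool_rot: [3.141, 0.001, -0.168]
force: [0.6, 0.7, -0.3]
width: 66.2
clock: 13.98
eef_pos: [492.9, 338.8, 23.4]
tool_rot: [-3.14, -0.0, -0.168]
force: [0.3, -0.5, -3.8]
width: 43.1
pos [492.9 338.8  23.4] rot [-3.14  -0.    -0.168] F [ 0.3 -0.5 -3.8] w 43.1 t 13.9833
shift [-0.07 -0.04  0.11] turn [-0.02 -0.   -0.01]
```

View pics/w6.png

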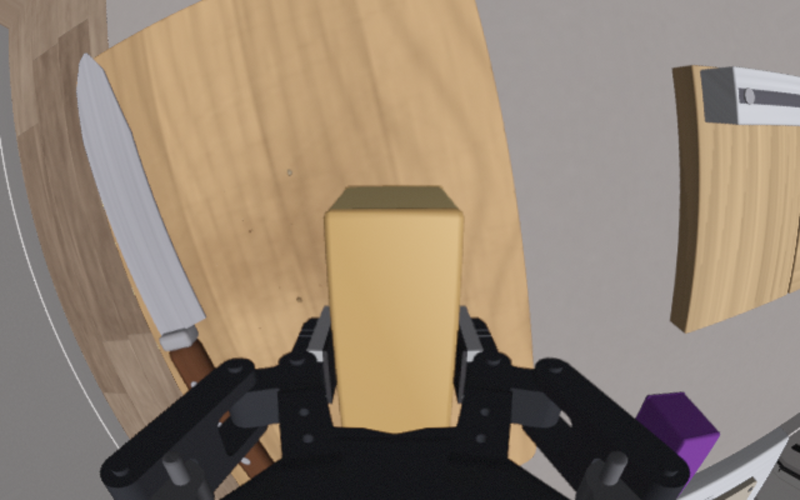

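Cheese gripped square (width 43 mm). Lifting, turning it lengthwise and carrying it to the deck.

```bash
python3 -m crank '[[[0,0,-0.6,0,0,0],[0,0,-0.8,0,0,0],[0,0,-0.8,0,0,0],[0,0,0,0,0,0]]]';  python3 -m crank '[[[0,0,0,0,0,-1],[0,0,0,0,0,-1],[0,0,0,0,0,-1],[0,0,0,0,0,-1],[0,0,0,0,0,-1],[0,0,0,0,0,-1],[0,0,0,0,0,-1],[0,0,0,0,0,-1],[0,0,0,0,0,-1],[0,0,0,0,0,-1],[0,0,0,0,0,-1],[0,0,0,0,0,-1]]]'; python3 -m crank '[[[0,0,0,0,0,-1],[0,0,0,0,0,-1],[0,0,0,0,0,-1],[0,0,0,0,0,0]]]'; python3 - <<'E'
from h import *
to([515,95,85],1.565)
E
```

```text
clock: 14.37
eef_pos: [490.1, 337.3, 88.6]
tool_rot: [3.138, 0.005, -0.168]
force: [1.6, 0.0, -3.6]
width: 43.1
clock: 15.37
eef_pos: [481.5, 335.5, 77.1]
tool_rot: [-3.129, 0.017, 1.15]
force: [0.7, -0.0, -4.1]
width: 42.7
clock: 15.7
eef_pos: [478.4, 334.0, 72.7]
tool_rot: [-3.118, 0.015, 1.483]
force: [-0.8, -0.1, -3.3]
width: 43.0
pos [478.4 334.   72.7] rot [-3.118  0.015  1.483] F [-0.8 -0.1 -3.3] w 43.0 t 15.7
shift [-7.83  1.91 -0.34] turn [-0.23  0.13 -0.78]
```

```bash
python3 -m crank '[[[-0.95,0.24,-0.1,-0.2,0.1,-0.4],[-0.95,0.24,-0.1,0,0,-0.3],[-0.95,0.2,-0.1,0,0,0],[-0.95,0.2,-0.1,0,0,0],[-0.95,0.2,0,0,0,0],[-0.95,0.2,0,0,0,0],[-0.95,0.2,0,0,0,0],[-0.6,0.1,0,0,0,0],[0,0,0,0,0,0]]]'; python3 - <<'E'
from h import *
to([515,85,35],1.565)
w=ctrl.get_image("wrist");P=fcloud(w).reshape(-1,3);z=P[:,2]
import pickle;pickle.dump(w,open("w7.pkl","wb"))
q=P[(z>49.5)&(z<54.5)&(P[:,1]<150)&(P[:,1]>110)];print("fence x",np.percentile(q[:,0],[1,50,99]),len(q)) if len(q) else None
q=P[(z>85)&(z<150)&(abs(P[:,0]-515)<40)&(P[:,1]>60)&(P[:,1]<180)];print(len(q), np.median(q,0) if len(q) else 0)
E
```

```text
clock: 16.45
eef_pos: [515.2, 107.7, 78.2]
tool_rot: [-3.132, 0.005, 1.538]
force: [0.5, -1.1, -3.7]
width: 43.0
pos [515.2 107.7  78.2] rot [-3.132  0.005  1.538] F [ 0.5 -1.1 -3.7] w 43.0 t 16.45
shift [-0.75  0.03  1.44] turn [-0.09  0.05 -0.26]
fence x [350.54120412 573.05650449 756.95013944] 2593
21777 [515.48391418 126.2559846  135.13882545]
```

```bash
python3 -m crank '[[[-0.65,0,0.4,-0.09,0.05,-0.26],[0,0,0.6,0,0,0],[0,0,0.45,0,0,0],[0,0,0,0,0,0]]]'; python3 - <<'E'
from h import *
to([515,75,26],1.565)
w=ctrl.get_image("wrist");P=fcloud(w);save(w,"w8",s=1.25)
Q=P.reshape(-1,3);z=Q[:,2];print("heights on cheese top", np.histogram(z[(abs(Q[:,0]-515)<18)&(Q[:,1]>95)&(Q[:,1]<140)],bins=range(20,140,6)))
t=ctrl.get_image("top");
E
```

```text
clock: 16.83
eef_pos: [514.3, 93.3, 32.6]
tool_rot: [3.141, -0.004, 1.561]
force: [-0.6, -0.3, -4.3]
width: 43.2
pos [514.3  93.3  32.6] rot [ 3.141 -0.004  1.561] F [-0.6 -0.3 -4.3] w 43.2 t 16.8333
shift [-0.61  0.03  0.22] turn [ 0.   -0.04 -0.04]
heights on cheese top (array([   0,    0,    0,    0,    0,    0,    0,    0,    0,    0,    0,
       8596,    1,    0,    0,    0,    0,    7,  105]), array([ 20,  26,  32,  38,  44,  50,  56,  62,  68,  74,  80,  86,  92,
        98, 104, 110, 116, 122, 128, 134]))
```

View pics/w8.png

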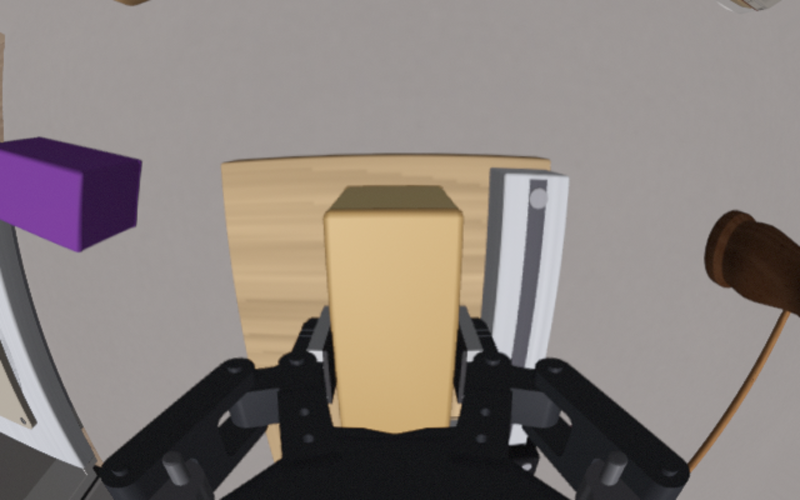

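The cheese is square to the fence over the free deck, with the fingers above the fence top.

```bash
cat >> h.py <<'E'
def cheese():
    w=ctrl.get_image("wrist");Q=fcloud(w).reshape(-1,3);e=ctrl.read_state()["eef_pos"]
    q=Q[(abs(Q[:,0]-e[0])<28)&(Q[:,1]>e[1]+15)&(Q[:,1]<e[1]+70)&(Q[:,2]>74)&(Q[:,2]<98)]
    m=abs(q[:,2]-np.median(q[:,2]))<2.5;q=q[m];y=np.percentile(q[:,1],99.7)
    def edge(f): 
        ys=np.arange(e[1]+25,y-5,3);xs=[f(q[abs(q[:,1]-a)<1.5,0]) for a in ys];return np.polyfit(ys-e[1],xs,1)
    L,H=edge(np.min),edge(np.max)
    print("underside z",np.median(q[:,2])-58,"far end y",y,"centre y",y-55,"x sides",L,H,"centre x",(np.polyval(L,0)+np.polyval(H,0))/2)
    F=Q[(Q[:,2]>49.5)&(Q[:,2]<54)&(abs(Q[:,0]-575)<25)&(Q[:,1]<150)&(Q[:,1]>110)];ys=np.arange(112,148,3)
    if len(F)>200: print("fence front",np.polyfit(ys,[F[abs(F[:,1]-a)<1.5,0].min() for a in ys],1)@[70,1])
E
python3 -m crank '[[[-0.3,0,0.1,0,0,0],[0,0,0.1,0,0,0],[0,0,0,0,0,0]]]'; python3 - <<'E'
from h import *
to([515,75,26],1.565);cheese()
E
```

```text
clock: 17.18
eef_pos: [516.9, 87.0, 29.4]
tool_rot: [3.136, -0.006, 1.565]
force: [-0.2, 0.8, -3.6]
width: 43.1
pos [516.9  87.   29.4] rot [ 3.136 -0.006  1.565] F [-0.2  0.8 -3.6] w 43.1 t 17.1833
shift [-0.4  -0.06  0.11] turn [ 0.06 -0.06 -0.  ]
underside z 28.60517856255595 far end y 141.28583468658377 centre y 86.28583468658377 x sides [-3.01166895e-03  4.93658522e+02] [5.60997378e-03 5.37370845e+02] centre x 515.514683435659
fence front 559.1397417356255
```

```bash
python3 -m crank '[[[0,0,0.08,0.05,-0.05,0],[0,0,0.06,0,0,0],[0,0,0.03,0,0,0],[0,0,0,0,0,0]]]'; python3 - <<'E'
from h import *
to([515,75,25],1.565);cheese()
E
```

```text
clock: 17.57
eef_pos: [518.1, 87.2, 25.2]
tool_rot: [3.139, -0.001, 1.565]
force: [-1.0, -0.2, -4.9]
width: 43.1
pos [518.1  87.2  25.2] rot [ 3.139e+00 -1.000e-03  1.565e+00] F [-1.  -0.2 -4.9] w 43.1 t 17.5667
shift [-0.41 -0.1   0.  ] turn [ 0.03 -0.01 -0.  ]
underside z 24.1918590663106 far end y 141.72732412626613 centre y 86.72732412626613 x sides [-4.74629910e-03  4.95142027e+02] [4.78871439e-03 5.38845140e+02] centre x 516.9935837927109
fence front 559.153275876307
```

```bash
python3 -m crank '[[[-0.35,0.3,0,0,0,0],[-0.3,0.28,0,0,0,0],[0,0,0,0,0,0]]]'; python3 - <<'E'
from h import *
to([540,61,25],1.565);cheese()
E
```

```text
clock: 17.87
eef_pos: [536.7, 66.7, 25.4]
tool_rot: [3.139, -0.001, 1.566]
force: [0.7, -0.2, -3.5]
width: 42.8
pos [536.7  66.7  25.4] rot [ 3.139e+00 -1.000e-03  1.566e+00] F [ 0.7 -0.2 -3.5] w 42.8 t 17.8667
shift [-0.19  0.11  0.01] turn [ 0.03 -0.01  0.01]
underside z 24.384903880557474 far end y 121.16803104115291 centre y 66.16803104115291 x sides [-1.09220298e-02  5.13815960e+02] [8.16396587e-03 5.57156298e+02] centre x 535.4861289006354
fence front 560.024718793178
```

```bash
python3 -m crank '[[[-0.1,0.1,0.01,0,0,0],[0,0,0,0,0,0]]]'; python3 -m crank '[[[-0.06,0.06,0.02,0,0,0],[0,0,0,0,0,0]]]';python3 -m crank '[[[-0.06,0.06,0.0,0,0,0],[0,0,0,0,0,0]]]'
```

```text
clock: 18.08
eef_pos: [537.3, 65.1, 24.8]
tool_rot: [-3.14, -0.004, 1.566]
force: [-0.2, -1.0, -2.0]
width: 42.7
clock: 18.25
eef_pos: [537.2, 65.3, 25.1]
tool_rot: [-3.136, -0.007, 1.567]
force: [0.6, -0.8, -3.0]
width: 43.4
clock: 18.42
eef_pos: [537.1, 65.3, 25.2]
tool_rot: [-3.132, -0.009, 1.568]
force: [0.1, -1.4, -2.6]
width: 43.0
```

```bash
python3 -m crank '[[[0,0.15,0,0.06,-0.05,0],[0,0.15,0,0,0,0]]]'; python3 -m crank '[[[0,0.2,0,0,0,0],[0,0.2,0,0,0,0]]]'; python3 - <<'E'
from h import *
to([540,61,25],1.565);cheese()
E
```

```text
clock: 18.58
eef_pos: [536.9, 65.3, 25.3]
tool_rot: [-3.108, -0.006, 1.564]
force: [-12.4, 1.2, 17.0]
width: 42.8
clock: 18.75
eef_pos: [536.3, 65.4, 25.8]
tool_rot: [-3.083, -0.007, 1.562]
force: [-14.2, 1.2, 16.8]
width: 42.9
pos [536.3  65.4  25.8] rot [-3.083 -0.007  1.562] F [-14.2   1.2  16.8] w 42.9 t 18.75
shift [-0.14  0.13  0.02] turn [-0.56 -0.07 -0.03]
underside z 24.82570942207714 far end y 119.630779840364 centre y 64.630779840364 x sides [7.0530784e-03 5.1631449e+02] [1.11687941e-02 5.59939192e+02] centre x 538.1268410684036
fence front 555.3709461668417
```

```bash
python3 -m crank '[[[0,-0.1,-0.03,-0.5,0.07,0],[0,0,0,0,0,0],[0,0,0,0,0,0]]]'; python3 - <<'E'
from h import *
to([540,61,25],1.565);cheese()
E
```

```text
clock: 19.05
eef_pos: [531.4, 64.0, 26.7]
tool_rot: [-3.133, -0.013, 1.562]
force: [0.4, 0.0, -4.0]
width: 43.0
pos [531.4  64.   26.7] rot [-3.133 -0.013  1.562] F [ 0.4  0.  -4. ] w 43.0 t 19.05
shift [-0.1   0.29  0.05] turn [-0.08 -0.12 -0.03]
underside z 26.097237345542027 far end y 117.81796462113918 centre y 62.81796462113918 x sides [-2.94968929e-03  5.09213046e+02] [2.28524666e-02 5.52320277e+02] centre x 530.766661554095
fence front 553.6379922472767
```

```bash
python3 -m crank '[[[0,0,0.04,-0.08,-0.12,-0.03],[-0.1,0,0,0,0,0],[0,0,0,0,0,0]]]'; python3 -m crank '[[[-0.12,0,0,0,0,0],[0,0,0,0,0,0]]]';  python3 - <<'E'
from h import *
to([540,61,25],1.565);cheese()
E
```

```text
clock: 19.35
eef_pos: [532.8, 63.1, 25.0]
tool_rot: [3.142, -0.001, 1.566]
force: [0.0, -0.5, -4.6]
width: 42.7
clock: 19.52
eef_pos: [533.4, 63.0, 24.7]
tool_rot: [3.142, -0.004, 1.569]
force: [-0.6, -0.8, -2.4]
width: 43.1
pos [533.4  63.   24.7] rot [ 3.142 -0.004  1.569] F [-0.6 -0.8 -2.4] w 43.1 t 19.5167
shift [-0.07  0.22 -0.01] turn [ 0.   -0.04  0.04]
underside z 23.729286169148963 far end y 117.23865465356855 centre y 62.238654653568545 x sides [-2.10081673e-03  5.10411989e+02] [-2.65840834e-04  5.54332477e+02] centre x 532.3722329915341
fence front 549.9054369570513
```

```bash
python3 -m crank '[[[-0.15,0,0,0,0,0]]]'; python3 -m crank '[[[-0.15,0,0,0,0,0]]]'; python3 -m crank '[[[-0.1,0.15,0,0,0,0]]]';  python3 -m crank '[[[-0.1,0.15,0,0,0,0]]]'; python3 -m crank '[[[-0.1,0.15,0,0,0,0]]]'
```

```text
clock: 19.65
eef_pos: [533.5, 62.4, 24.9]
tool_rot: [-3.141, -0.009, 1.571]
force: [-2.9, 18.2, 3.9]
width: 42.9
clock: 19.73
eef_pos: [533.4, 62.7, 25.1]
tool_rot: [-3.14, -0.014, 1.573]
force: [-1.4, 13.0, 2.1]
width: 43.1
clock: 19.82
eef_pos: [533.6, 63.2, 25.0]
tool_rot: [-3.132, -0.019, 1.574]
force: [-12.9, 4.9, 13.6]
width: 43.3
clock: 19.9
eef_pos: [533.5, 63.2, 25.3]
tool_rot: [-3.123, -0.024, 1.574]
force: [-11.7, 7.9, 12.3]
width: 43.2
clock: 19.98
eef_pos: [533.7, 63.3, 25.6]
tool_rot: [-3.115, -0.029, 1.573]
force: [-8.6, 9.1, 8.9]
width: 43.2
```

```bash
python3 -m crank '[[[0,-0.03,-0.02,-0.26,-0.28,0.0],[0,0,0,0,0,0]]]'; python3 - <<'E'
from h import *
to([540,61,25],1.565);cheese()
w=ctrl.get_image("wrist");Q=fcloud(w).reshape(-1,3)
for y in range(100,150,8):
    q=Q[abs(Q[:,1]-y)<4];a=q[(q[:,2]>50)&(q[:,2]<54)&(abs(q[:,0]-575)<30),0];b=q[(q[:,2]>75)&(q[:,2]<90)&(abs(q[:,0]-540)<40),0]
    print(y,"fence",len(a),np.percentile(a,[1,5,50,95,99]).round(1) if len(a) else "","cheese",b.max().round(1) if len(b) else "")
q=ctrl.get_image("scene");P=cloud(q).reshape(-1,3)
for lo,hi in((20,60),(60,115)):
    m=(P[:,1]>lo)&(P[:,1]<hi)&(abs(P[:,0]-575)<30)&(P[:,2]>52)&(P[:,2]<100);a=P[m];print("scene near fence-top fingers",lo,m.sum(),np.percentile(a[:,2],[0,2,10,50]).round(1) if m.sum() else "")
save(q,"s9",(270,120,400,230),6)
E
```

```text
clock: 20.15
eef_pos: [531.6, 64.3, 26.4]
tool_rot: [-3.14, -0.001, 1.574]
force: [-0.7, 0.6, -3.1]
width: 43.2
pos [531.6  64.3  26.4] rot [-3.140e+00 -1.000e-03  1.574e+00] F [-0.7  0.6 -3.1] w 43.2 t 20.15
shift [-0.11  0.28  0.04] turn [-0.02 -0.01  0.08]
underside z 25.140550027123723 far end y 118.80805147641601 centre y 63.80805147641601 x sides [-4.17294697e-03  5.08829995e+02] [6.66847727e-03 5.52393577e+02] centre x 530.6117860689831
fence front 554.2755666070608
100 fence 818 [560.1 561.2 573.6 586.9 588.3] cheese 554.5
108 fence 834 [559.8 560.8 573.2 586.5 587.8] cheese 554.2
116 fence 929 [548.  559.2 572.3 586.5 588.1] cheese 554.1
124 fence 930 [558.9 559.9 572.8 586.8 588.1] cheese 
132 fence 926 [558.9 559.9 572.8 586.6 588.1] cheese 
140 fence 930 [559.  560.1 572.8 586.8 588.1] cheese 
148 fence 914 [558.9 560.  572.4 586.6 588. ] cheese 
scene near fence-top fingers 20 68 [52.  52.1 53.  82.4]
scene near fence-top fingers 60 38 [52.2 52.5 79.3 83.5]
```

View pics/s9.png

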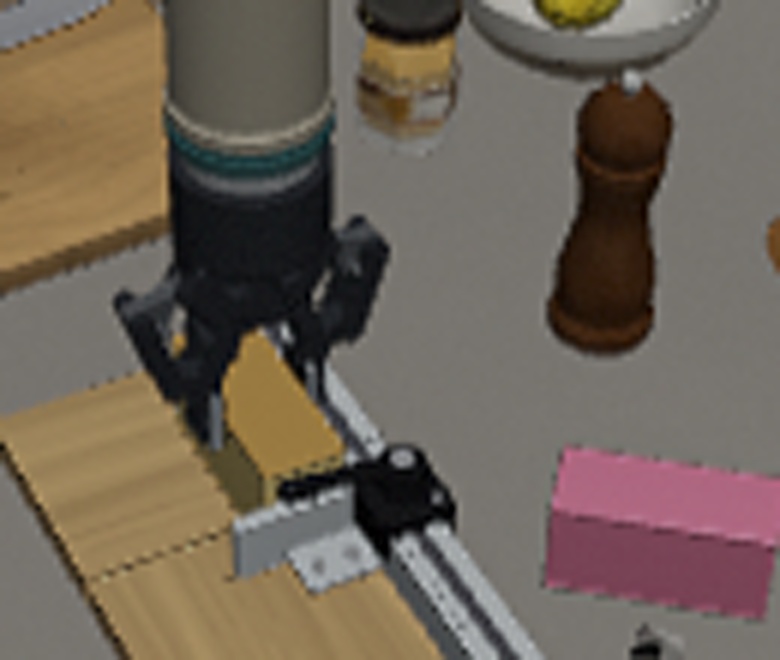

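The cheese stands beside the corner with a gap to the fence of about 6 mm. The earlier pushes were digging it into the deck, so I'm pushing with it about 1.5 mm lighter on the deck.

```bash
python3 -m crank '[[[0,0.12,0,0,0,0]]]'; python3 -m crank '[[[0,0.1,0,0,0,0]]]'; python3 -m crank '[[[0,0.1,0,0,0,0]]]'; python3 - <<'E'
from h import *
to([540,61,26.4],1.566);cheese()
E
```

```text
clock: 20.38
eef_pos: [536.2, 62.4, 26.2]
tool_rot: [-3.139, -0.001, 1.57]
force: [-3.1, 3.7, -3.8]
width: 43.0
clock: 20.47
eef_pos: [537.6, 62.4, 25.9]
tool_rot: [-3.134, -0.002, 1.569]
force: [-8.1, 2.5, 4.0]
width: 43.2
clock: 20.55
eef_pos: [537.4, 62.5, 25.4]
tool_rot: [-3.127, -0.003, 1.569]
force: [-9.1, 2.5, 3.5]
width: 43.0
pos [537.4  62.5  25.4] rot [-3.127e+00 -3.000e-03  1.569e+00] F [-9.1  2.5  3.5] w 43.0 t 20.55
shift [-0.05  0.09 -0.03] turn [-0.14 -0.03  0.03]
underside z 24.286349602740884 far end y 116.87568873926826 centre y 61.875688739268256 x sides [9.03005369e-03 5.14919036e+02] [1.15982796e-02 5.58766511e+02] centre x 536.8427735991283
fence front 550.5083492580668
```

```bash
python3 -m crank '[[[-0.1,0.1,-0.01,-0.2,-0.05,0.03]]]'; python3 - <<'E'
from h import *
for i in range(8):
    ctrl.get_image("wrist")
    if i%2: s=ctrl.read_state();print(s["clock"],s["force"].round(1),s["eef_pos"].round(1),s["tool_rot"].round(3),s["qd"].round(3).max())
cheese()
E
```

```text
clock: 20.68
eef_pos: [537.7, 62.1, 25.0]
tool_rot: [-3.14, -0.002, 1.567]
force: [-4.9, 13.0, -0.5]
width: 43.0
20.7833 [-4.8  7.7 -0.8] [537.8  62.1  25. ] [ 3.141e+00 -2.000e-03  1.567e+00] 0.017
20.8833 [-5.5  6.3  0.5] [537.7  62.1  25. ] [-3.141e+00 -2.000e-03  1.567e+00] 0.004
20.9833 [-6.1  7.3 -0.7] [537.7  62.1  25. ] [-3.141e+00 -2.000e-03  1.567e+00] 0.002
21.0833 [-5.7  8.1 -1.4] [537.7  62.1  25. ] [-3.141e+00 -2.000e-03  1.567e+00] 0.003
underside z 23.96417476397744 far end y 116.61988158478879 centre y 61.619881584788786 x sides [1.04218039e-02 5.14507876e+02] [6.08972740e-03 5.58581641e+02] centre x 536.5447586261023
fence front 549.7224474322829
```

```bash
python3 -m crank '[[[-0.1,0.16,0,-0.05,0,0]]]'; python3 - <<'E'
from h import *
for i in range(12):
    q=ctrl.get_image("scene")
    if i%3==2: s=ctrl.read_state();print(s["clock"],s["force"].round(1),s["eef_pos"].round(1),s["tool_rot"].round(3))
cheese()
P=cloud(q).reshape(-1,3)
m=(P[:,2]>89)&(P[:,2]<102)&(P[:,0]>500)&(P[:,0]<565)&(P[:,1]>-45)&(P[:,1]<2);a=P[m];print("lever",m.sum(),a.mean(0),cv2.fitLine(a[:,:2].astype(np.float32),cv2.DIST_L2,0,.01,.01).ravel())
m=(P[:,2]>30)&(P[:,2]<58)&(P[:,0]>495)&(P[:,0]<520)&(P[:,1]>-20)&(P[:,1]<15);print("plate right face y (expect line-8)",np.median(P[m,1]),m.sum())
save(q,"s10",(270,120,400,230),6)
E
```

```text
clock: 21.22
eef_pos: [537.6, 62.3, 24.7]
tool_rot: [-3.136, -0.006, 1.569]
force: [-15.9, 8.9, 17.0]
width: 43.0
21.3667 [-11.1   8.6   6.4] [537.6  62.3  24.8] [-3.136 -0.006  1.569]
21.5167 [-10.5   8.1   7.1] [537.6  62.3  24.8] [-3.136 -0.006  1.569]
21.6667 [-10.5   8.    6.7] [537.6  62.3  24.8] [-3.136 -0.006  1.569]
21.8167 [-10.2   8.8   7. ] [537.6  62.3  24.7] [-3.136 -0.006  1.569]
underside z 23.71925774042259 far end y 116.67250800732405 centre y 61.672508007324055 x sides [5.27046402e-03 5.14735309e+02] [6.11493642e-03 5.58761565e+02] centre x 536.7484371632772
fence front 549.723828785009
lever 56 [526.95310521 -20.26192127  94.00728717] [ 9.9376947e-01  1.1145490e-01  5.2695312e+02 -2.0261921e+01]
plate right face y (expect line-8) -3.2245342392816547 57
```

View pics/s10.png

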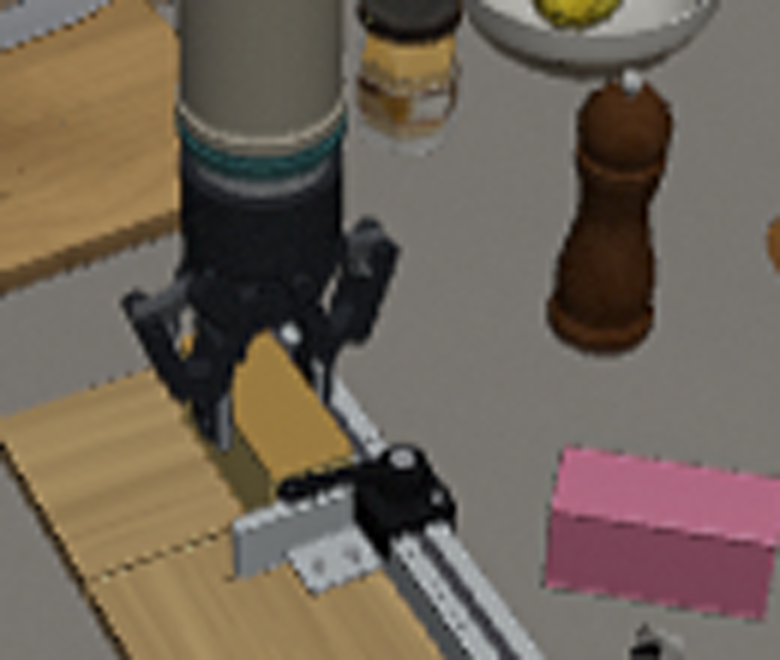

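```bash
python3 -m crank '[[[-0.1,0.15,-0.04,-0.15,-0.05,0]]]'; python3 - <<'E'
from h import *
for i in range(8):
    ctrl.get_image("wrist")
    if i%2: s=ctrl.read_state();print(s["clock"],s["force"].round(1),s["eef_pos"].round(1),s["tool_rot"].round(3),s["width"])
E
```

```text
clock: 21.95
eef_pos: [537.7, 62.2, 25.0]
tool_rot: [3.141, -0.005, 1.57]
force: [-5.3, 7.3, -8.3]
width: 43.0
22.05 [-7.5  8.8 -2.5] [537.8  62.2  24.9] [ 3.14  -0.005  1.57 ] 42.8904643317917
22.15 [-8.1  8.6 -1.6] [537.8  62.2  24.9] [ 3.14  -0.005  1.57 ] 43.27574895642072
22.25 [-7.9  8.1 -1.7] [537.7  62.2  24.9] [ 3.141 -0.005  1.57 ] 43.131417338139336
22.35 [-8.   8.4 -1.6] [537.7  62.2  24.9] [ 3.141 -0.005  1.57 ] 42.8938817965648
```

The push is steady: about 8 N on the fence, 8 N on the stop, almost no load on the deck, and level. Handing in.

```bash
python3 -c "
from cell import ctrl
print(ctrl.finish_job())"
```

```text
the job is handed in; nothing more can be done
None
```

The job is handed in at about 22 s of the 67 s, with the fingers still holding the cheese pressed into the corner; no verdict is reported. I swung the lever loose to about 1.3 rad, slid the stop about 59 mm to the long line and swung the lever tight again. Then I stood the cheese on the deck lengthwise along the fence and pushed it home.

**Last checks:**
- **Stop:** its left face measured about 1 mm left of the line (limit 4 mm) after tightening.
- **Lever:** it measured about 0.07–0.11 rad, which is tight (limit 0.25 rad).
- **Cheese:** upright and parallel to the fence within about 0.01 rad, with its underside at z ≈ 24 mm.
- **Push:** a steady 8 N against the fence and 8 N against the stop, as wrist-force totals, so deck friction is included. The grip was 43 mm wide.
- **Bystanders:** I never went near them. The honey jar and pepper mill looked unmoved in the last picture; I did not check the tumbler again.

**What disagreed:**
- **Finger length:** the fingertips sit about 33 mm short of the reported TCP. My first close on the lever missed above it; I corrected that with depth readings.
- **First push:** the first pushes into the corner tilted the tool and dug the cheese into the deck. I backed off, levelled it and pushed again with less weight on the deck.
- **Fence contact:** images put the cheese's side within about 1 mm of the fence. I judged contact by the force, because the deck load was too small to explain it.

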